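# Put the day's meal samples into the chiller and stack the tubs on it

### The arm

A 6-joint arm with a two-finger parallel gripper is mounted at the origin on the work surface. World frame = base frame: x ahead of the robot, y to its left, z up, the work surface at z = 0. Lengths are in m, angles in rad, forces in N, time in s.
With the tool pointing down it reaches from about 0.2 to 0.875 m from the base axis. Payload 3.4 kg.
Tool frame: the origin (TCP) lies between the finger pads; the fingertips stand 25 mm ahead of it and the grasp point (between the pads) lies 6 mm ahead of it (r.nose_length is the z of the fingertips in the tool frame, in m); z points along the fingers, y is the line along which they close (so a half turn about z gives the same grasp; the last joint's range is limited). The gripper opens to 94 mm and grips with 3 to 60 N. Pads are 16 mm wide; open, the fingers measure 119 mm over their backs; the gripper's body (75 mm by 177 mm) begins 78 mm behind the grasp point.
Start: joints at [-1.382, 0.276, 1.505, -0, 1.361, -0.121], TCP at [0.175, -0.548, 0.23] pointing down, gripper open.
Joint ranges: [-2.89, 2.89], [-0.75, 2.08], [0.22, 2.7], [-1.18, 4.32], [0.11, 2.71], [-2.7, 2.7]. Speed limits (rad/s): [2.57, 2.57, 3.14, 3.14, 3.14, 3.14].

### API

Orientations are given as a unit quaternion [w, x, y, z].
In Python, from plant import r, gripper_to, inverse_kinematics, vision, models, telemetry gives the robot as it stands. Calls block until the motion is done:
- r.move_to(position, orientation): joint-space move of the TCP to a pose.
- r.move_l(position, rot=None, vel=0.15, guard=None): straight line of the TCP; rot=None keeps the orientation; vel is the mean speed in m/s. With guard (N) it stops when the force on the tool has changed by that much, and returns True; else False.
- r.movej(angles): joint-space move.
- gripper_to(opening, f_grip=None): finger opening in m; f_grip is the grip in N (None keeps the last); returns when the fingers have stopped.
- r.hold(seconds).
- inverse_kinematics(position, orientation): joint angles nearest the present ones, or None.
- vision.snapshot(name): name is "scene" or "top" or "wrist"; returns the picture (420x560x3 uint8, red, green, blue); there is no depth.
- vision.get_calibration(name): a dict with "fx", "fy", "cx", "cy" (pixels), "position" and "orientation" of the camera in the world. Camera axes: x right, y down, z forward; pixel columns grow to the right and rows downward; lengths in m; the calibration is good to about 2 mm. The wrist camera is an equidistant fisheye: a pixel r from the principal point sees the ray r / f radians off the axis. A picture is of the moment at which its call begins: read the wrist's pose just before it. get_calibration takes no time and is no camera call; for the wrist camera it gives the pose at the moment of the call.
A pose or a line that the arm cannot do raises r.PlanningError and nothing moves.
- r.sign_off(): hands the job in; it is judged then, once.
Trained networks look in the newest picture that a camera, given by its name, has taken for a name from the list of things; names that differ only in an ending like _2 or _b are one class to them, and where a whole thing is asked for, a point or a joint stands for the part that bears it (a point fixed in the world has none). Each returns a list of dicts, best first, with "score" (0 to 1); they miss things now and then, are a little off and sometimes report something else, mostly with a low value. They report only what shows in the picture. A call takes as long as a camera call. They do not tell look-alikes from the thing itself.
- models.boxes_of(thing, camera): "at" ([x, y, z] in m, in world coordinates, good to about 4 mm: the middle of the surface that is visible of it).
- models.regions_of(thing, camera): "pixels" (420x560 bool, what is visible of it).
- models.mark_of(thing, camera): "at" ([x, y, z] in m, in world coordinates, good to about 4 mm: a listed point, or the origin of a listed thing).
Readings, each from a call of its own:
- telemetry.current_t(): time.
- telemetry.current_joints(): joint angles.
- telemetry.current_dq(): joint speeds.
- telemetry.current_joint_efforts(): joint torques, N m.
- telemetry.current_ee_pos(): TCP position.
- telemetry.current_tool_rot(): TCP orientation.
- telemetry.current_wrist_force(): force on the tool from outside, world axes, zero at the start.
- telemetry.current_torque(): the same for the moment, N m.
- telemetry.current_opening(): finger opening in m.
- telemetry.current_finger_force(): force on a finger pad.
Only numpy, scipy, OpenCV 4.12 (cv2) and the standard library are available. Lean on these libraries where they do the work, as an engineer would, in place of code of your own. Each camera call takes 0.05 s, during which the arm holds its last target. There are 200 camera calls.

### The job

Put away the day's meal samples: slide the chiller's cover fully open, stand every small round pot upright on the floor of the well, and slide the cover fully shut over them. Then stack all the oblong lidded tubs flat and squarely in one column on the shut cover, inside its outline with their long sides along the slide. Leave the clock, the salt and everything else on the counter where they are.

Things in the scene. Friction and masses are not known exactly. Their poses are not given: they have to be found in the camera images.
- chiller: white counter-top chiller, fixed, 150 mm deep (x, front faces -x) by 380 mm long (y, -188 to +192 mm), 50 mm high to the level the cover slides on; two guide rails 7 mm wide along its long edges rise 9 mm above that. Its -y half is an open well, its +y half a closed deck over which the cover parks. Origin: on the counter, middle of the well/deck boundary. Place varies, heading within 0.12 rad.
- well (a point): centre of the well's inner floor, 6 mm above the counter, at (0, -94) mm in the chiller's frame; axes as the chiller's. The well is 126 mm (x) by 176 mm (y) inside and 44 mm deep from floor to the underside of the cover.
- cover (a joint): slide of the flat grey cover along the chiller's +y, in m: 0 = fully shut over the well, 0.185 = fully open over the machine deck. Slides with about 3 N of friction and stays where it is left. Starts between shut and 60 mm open.
- cover_ridge (a point): middle of the top of the cover's grip ridge, moves with the cover; axes as the chiller's. The ridge is a bar 60 mm long (x), 14 mm thick (y) and 20 mm high above the cover's top face, at the cover's -y end; it is pinched or pushed along y from above.
- cover_mid (a point): centre of the cover's flat top face, 56 mm above the counter, moves with the cover; axes as the chiller's. The cover is 134 mm (x) by 188 mm (y), 6 mm thick. A black outline around this point, 76 mm (x) by 120 mm (y), marks the stacking place: tubs lie in it with their long side along the chiller's y (the slide).
- pot1: small round sample pot with a white press-on lid, diameter 48 mm, 36 mm tall, about 90 g, straight-sided. Origin: centre of its underside, z up through the lid. One pot may be absent (None).
- pot2: small round sample pot with a white press-on lid, diameter 48 mm, 36 mm tall, about 90 g, straight-sided. Origin: centre of its underside, z up through the lid. One pot may be absent (None).
- pot3: small round sample pot with a white press-on lid, diameter 48 mm, 36 mm tall, about 90 g, straight-sided. Origin: centre of its underside, z up through the lid. One pot may be absent (None).
- tub1: closed oblong food tub with a flat white lid, 100 mm long (its x) by 56 mm wide (its y) by 40 mm tall, about 220 g, straight-sided for gripping, flat on top and underneath so that tubs stack. Origin: centre of its underside, z up through the lid. One tub may be absent (None).
- tub2: closed oblong food tub with a flat white lid, 100 mm long (its x) by 56 mm wide (its y) by 40 mm tall, about 220 g, straight-sided for gripping, flat on top and underneath so that tubs stack. Origin: centre of its underside, z up through the lid. One tub may be absent (None).
- tub3: closed oblong food tub with a flat white lid, 100 mm long (its x) by 56 mm wide (its y) by 40 mm tall, about 220 g, straight-sided for gripping, flat on top and underneath so that tubs stack. Origin: centre of its underside, z up through the lid. One tub may be absent (None).
- tub4: closed oblong food tub with a flat white lid, 100 mm long (its x) by 56 mm wide (its y) by 40 mm tall, about 220 g, straight-sided for gripping, flat on top and underneath so that tubs stack. Origin: centre of its underside, z up through the lid. One tub may be absent (None).
- clock: black table clock, 34 x 56 mm, 52 mm tall, standing among the pots and tubs. Not part of the job: leave it where it is and standing. Origin: centre of its underside.
- salt: white salt cellar with a steel cap, diameter 44 mm, 60 mm tall, behind the chiller. Not part of the job: leave it where it is and standing. Origin: centre of its underside.
- kefir: paper drink carton, 66 x 66 mm, 220 mm tall, at the left side. Not part of the job: leave it where it is and standing. Origin: centre of its underside.
- paste: glass jar with a green lid, diameter 90 mm, 140 mm tall, at the right side. Not part of the job: leave it where it is and standing. Origin: centre of its underside.
- mug: white mug, diameter 80 mm, 90 mm tall, at the right side. Not part of the job: leave it where it is and standing. Origin: centre of its underside.
- flat_tub: large flat round tub with a green lid, diameter 112 mm, 53 mm tall, at the left side. Not part of the job: leave it where it is and standing. Origin: centre of its underside.
There are look-alikes about, which are no part of the job. Leave any green look-alike of the pot3 alone. What is shaped like the tub2 but red is not meant.

How it is judged:
By the outcome, as a careful person would: the job done as asked, in the order asked, and still so for the second after the job is handed in, with the robot touching nothing.
Of pot1, pot2, pot3 only 2 to 3 are there at a start; the rules pass over those that are not, and their reading is None.
Of tub1, tub2, tub3, tub4 only 3 to 4 are there at a start; the rules pass over those that are not, and their reading is None.
At some moment in a run one of pot1, pot2, pot3 may be knocked a few centimetres aside while the robot is not near it.
Once in a run the grip may slacken for a moment while it holds something.
It also fails if it takes over 210 s, if anything falls off the work surface, if the arm or the gripper's body presses on something with over 40 N, if the wrist force passes 120 N, or if a joint passes its speed limit or range.

## Working session

There is one attempt and no reset: what is moved stays moved. The work goes in short steps, each a Python script; the robot and the scene stay as the last script left them, time stands still between calls to the robot, and variables do not carry over. Pictures are saved under pics/ and viewed, at most 14 in all, crops included, and the job is handed in when it is done.

```bash
ls; mkdir -p pics; python3 - <<'E'
from plant import r, vision, models, telemetry
import cv2, numpy as np
for n in ["scene","top"]:
    im=vision.snapshot(n); cv2.imwrite(f"pics/{n}0.png",im[:,:,::-1])
    c=vision.get_calibration(n); print(n,{k:np.round(v,3) for k,v in c.items()})
    for t in ["pot1","tub1","clock","cover_ridge","cover_mid","well","chiller"]:
        print(t,[(round(d["score"],2),np.round(d["at"],3).tolist()) for d in models.mark_of(t,n)])
print(telemetry.current_t())
E
```

```text
pics
scene {'fx': np.float64(439.285), 'fy': np.float64(439.285), 'cx': np.float64(277.614), 'cy': np.float64(212.111), 'position': array([ 1.286, -0.834,  0.932]), 'orientation': array([-0.409,  0.845,  0.307, -0.155])}
pot1 [(0.69, [0.442, -0.077, 0.001]), (0.68, [0.364, -0.039, 0.0]), (0.45, [0.435, 0.361, 0.003])]
tub1 [(0.88, [0.425, 0.229, -0.001]), (0.83, [0.42, -0.216, -0.004]), (0.76, [0.563, 0.365, 0.003]), (0.7, [0.332, -0.337, 0.0])]
clock [(0.86, [0.452, -0.364, 0.004])]
cover_ridge [(0.67, [0.628, -0.155, 0.077])]
cover_mid [(0.61, [0.626, -0.072, 0.056])]
well [(0.93, [0.63, -0.106, 0.003])]
chiller [(0.7, [0.626, -0.016, -0.002]), (0.41, [0.422, -0.218, 0.0]), (0.26, [0.477, -0.609, 0.002])]
top {'fx': np.float64(427.665), 'fy': np.float64(427.665), 'cx': np.float64(272.925), 'cy': np.float64(209.666), 'position': array([0.345, 0.018, 1.755]), 'orientation': array([-0.049,  0.708, -0.703,  0.05 ])}
pot1 [(0.71, [0.624, -0.071, 0.057]), (0.67, [0.36, -0.041, -0.005]), (0.57, [0.45, 0.072, -0.004]), (0.45, [0.436, 0.359, -0.008]), (0.41, [0.437, -0.078, -0.0])]
tub1 [(0.92, [0.334, -0.332, 0.0]), (0.85, [0.425, -0.215, 0.003]), (0.79, [0.561, 0.365, -0.004]), (0.59, [0.422, 0.232, -0.004])]
clock [(0.51, [0.448, -0.364, 0.001]), (0.26, [0.429, -0.216, 0.002])]
cover_ridge [(0.95, [0.628, -0.163, 0.077]), (0.68, [0.426, -0.215, 0.002])]
cover_mid [(0.74, [0.624, -0.074, 0.059]), (0.67, [0.624, -0.018, -0.002])]
well [(0.24, [0.479, -0.606, 0.007])]
chiller [(0.94, [0.625, -0.013, -0.002])]
0.8
```

View pics/scene0.png

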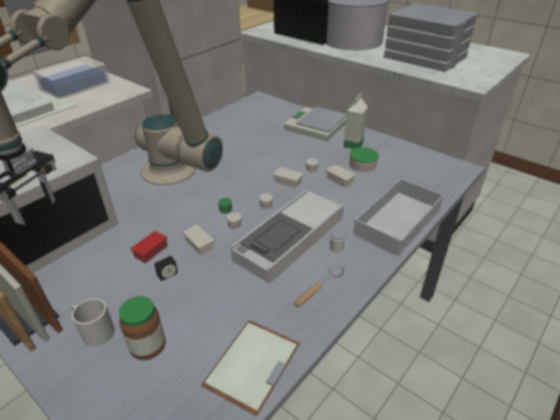

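View pics/top0.png

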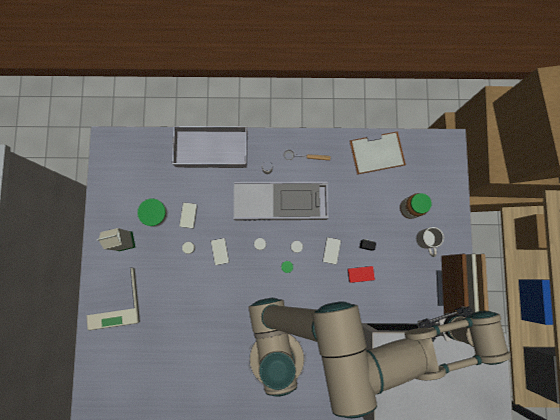

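The white pots are at top-view px (188,247), (260,244) and (297,246), and the green pot look-alike is at (287,267). The white tubs are at (189,215), (220,251) and (332,251), and the red look-alike is at (361,274). I'll confirm them in an enlarged crop and look with the wrist camera.

```bash
cat > h.py <<'E'
from plant import r, gripper_to, inverse_kinematics, vision, models, telemetry
import cv2, numpy as np
from scipy.spatial.transform import Rotation as R
def down(yaw):   # tool z down; fingers close along (cos yaw, sin yaw)... tool y axis at angle yaw
    y=np.array([np.cos(yaw),np.sin(yaw),0]); z=np.array([0,0,-1.]); x=np.cross(y,z)
    q=R.from_matrix(np.c_[x,y,z]).as_quat(); return np.array([q[3],*q[:3]])
def rays(cal,uv,fish):
    uv=np.atleast_2d(uv).astype(float); x=(uv[:,0]-cal["cx"])/cal["fx"]; y=(uv[:,1]-cal["cy"])/cal["fy"]
    if fish:
        t=np.hypot(x,y)+1e-9; d=np.c_[x/t*np.sin(t),y/t*np.sin(t),np.cos(t)]
    else: d=np.c_[x,y,np.ones(len(x))]
    q=cal["orientation"]; return R.from_quat([*q[1:],q[0]]).apply(d)
def onplane(cal,uv,z,fish):
    d=rays(cal,uv,fish); p=np.array(cal["position"]); return p+d*((z-p[2])/d[:,2])[:,None]
def tri(rs):  # list of (p,d): least squares meeting point
    A=0;b=0
    for p,d in rs:
        M=np.eye(3)-np.outer(d,d)/(d@d); A=A+M; b=b+M@p
    return np.linalg.solve(A,b)
def rect(cal,mask,z,fish=True):
    n,l,st,_=cv2.connectedComponentsWithStats(mask.astype(np.uint8)); k=1+np.argmax(st[1:,4])
    c=max(cv2.findContours((l==k).astype(np.uint8),cv2.RETR_EXTERNAL,cv2.CHAIN_APPROX_NONE)[0],key=len)[:,0]
    p=onplane(cal,c,z,fish)[:,:2]; (x,y),(w,h),a=cv2.minAreaRect((p*1000).astype(np.float32))
    if w<h: w,h,a=h,w,a+90
    a=np.radians((a+90)%180-90); return x/1000,y/1000,w/1000,h/1000,a  # a: long side direction
E
python3 - <<'E'
from h import *
im=cv2.imread("pics/top0.png")[190:290,170:380]; cv2.imwrite("pics/crop0.png",cv2.resize(im,None,fx=3.8,fy=3.8,interpolation=cv2.INTER_CUBIC))
r.move_to([0.47,-0.08,0.38],down(0)); 
c=vision.get_calibration("wrist"); im=vision.snapshot("wrist"); cv2.imwrite("pics/w0.png",im[:,:,::-1])
print(c, telemetry.current_ee_pos(),telemetry.current_joints(),telemetry.current_t())
E
```

```text
{'fx': 325.19226210127806, 'fy': 325.19226210127806, 'cx': 278.0036822566626, 'cy': 205.47243002598037, 'position': array([ 0.46965618, -0.00526298,  0.53349442]), 'orientation': array([ 1.28485184e-01,  9.91711363e-01, -1.58811830e-04, -3.22979243e-04])} [ 0.46996241 -0.08083554  0.37959519] [-3.16134459e-01  7.48813842e-02  1.40002543e+00 -3.32071319e-04
  1.66737747e+00 -3.14675542e-01] 2.9083
```

View pics/crop0.png

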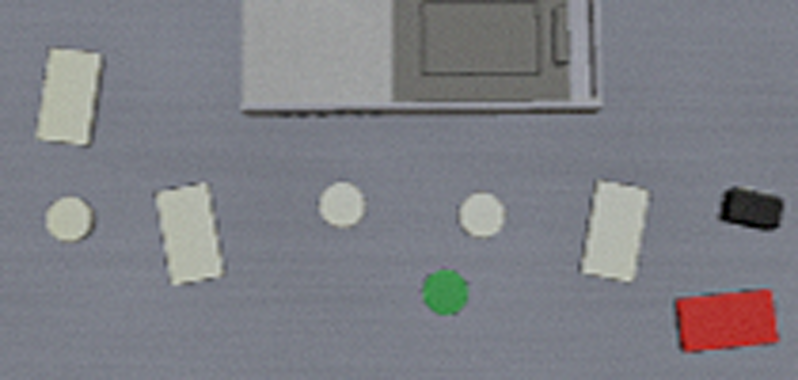

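View pics/w0.png

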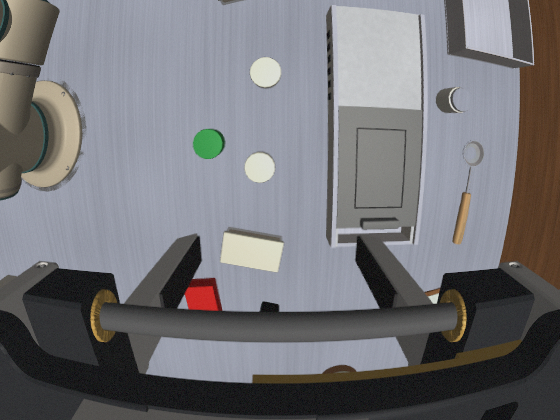

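The crop confirms three cream-white round pots, one green pot to leave, three cream-white tubs, and one red tub to leave. The wrist view shows pots at (265,72) and (260,167), a tub at (252,250), the ridge at (380,224) and the outline at (381,168). Next I'll take two wrist views and triangulate.

```bash
cat > look.py <<'E'
from h import *
views=[]
for k,P in enumerate([[0.60,-0.12,0.38],[0.47,0.14,0.38],[0.47,-0.02,0.38]]):
    r.move_to(P,down(0)); r.hold(0.2); c=vision.get_calibration("wrist"); im=vision.snapshot("wrist")
    cv2.imwrite(f"pics/look{k}.png",im[:,:,::-1])
    for t,z in [("pot1",.036),("tub1",.04),("cover_mid",.056),("chiller",.059)]:
        if t in("cover_mid","chiller") and k==1: continue
        for d in models.regions_of(t,"wrist"):
            m=d["pixels"]
            if d["score"]<.3 or m.sum()<200: continue
            mm=np.argwhere(m)[:,::-1].mean(0); col=im[m].mean(0).round()
            print(k,t,round(d["score"],2),mm.round(),col,np.round(rect(c,m,z),3))
            if t in("pot1","tub1"): views.append((t,c["position"],rays(c,mm,True)[0],onplane(c,mm,z,True)[0]))
    for t in ["cover_ridge","cover_mid","chiller"]:
        print(k,t,[(round(d["score"],2),np.round(d["at"],3).tolist()) for d in models.mark_of(t,"wrist")][:2])
for i,a in enumerate(views):
    for b in views[i+1:]:
        if a[0]==b[0] and np.linalg.norm(a[3]-b[3])<.03 and np.linalg.norm(a[1]-b[1])>.05: print(a[0],tri([a[1:3],b[1:3]]).round(3))
print(telemetry.current_t())
E
python3 look.py
```

```text
0 pot1 0.78 [185.  53.] [193. 191. 175.] [ 0.452  0.068  0.056  0.048 -0.83 ]
0 pot1 0.69 [134. 123.] [ 53. 131.  68.] [ 0.366 -0.038  0.057  0.046 -0.044]
0 pot1 0.65 [180. 144.] [201. 199. 180.] [ 0.443 -0.076  0.052  0.045 -0.032]
0 tub1 0.97 [133. 272.] [166.  39.  37.] [ 0.327 -0.301  0.104  0.055  0.819]
0 tub1 0.81 [174. 224.] [190. 187. 170.] [ 0.428 -0.211  0.105  0.068 -0.198]
0 cover_mid 0.61 [296. 140.] [128. 128. 125.] [ 0.626 -0.074  0.189  0.135 -1.559]
0 chiller 0.69 [296. 110.] [156. 157. 157.] [ 0.626 -0.026  0.344  0.152 -1.552]
0 chiller 0.42 [174. 224.] [192. 190. 171.] [ 0.434 -0.204  0.102  0.062 -0.167]
0 cover_ridge [(0.95, [0.628, -0.156, 0.076])]
0 cover_mid [(0.8, [0.626, -0.076, 0.057])]
0 chiller [(0.94, [0.625, -0.01, -0.002])]
1 pot1 0.88 [266. 210.] [200. 201. 184.] [ 0.451  0.076  0.053  0.045 -1.57 ]
1 pot1 0.71 [254.  31.] [198. 198. 182.] [0.433 0.357 0.051 0.048 1.543]
1 pot1 0.65 [261. 289.] [179. 176. 158.] [ 0.44  -0.067  0.059  0.046  1.565]
1 pot1 0.65 [215. 270.] [ 48. 126.  63.] [ 0.363 -0.031  0.057  0.045  1.023]
1 tub1 0.98 [256. 353.] 
[... 861 characters left out ...]
.  43.] [ 0.338 -0.359  0.062  0.042  0.067]
2 cover_mid 0.86 [376. 200.] [124. 125. 122.] [ 0.626 -0.072  0.191  0.137 -1.553]
2 chiller 0.96 [373. 153.] [153. 154. 155.] [ 0.621 -0.01   0.379  0.163 -1.555]
2 cover_ridge []
2 cover_mid [(0.8, [0.627, -0.076, 0.056])]
2 chiller [(0.59, [0.626, -0.012, -0.002])]
pot1 [0.451 0.072 0.024]
pot1 [0.449 0.073 0.021]
pot1 [ 0.359 -0.038  0.021]
pot1 [ 0.359 -0.038  0.021]
pot1 [ 0.44  -0.076  0.019]
pot1 [ 0.441 -0.076  0.023]
tub1 [ 0.32  -0.316  0.003]
tub1 [ 0.429 -0.205  0.046]
tub1 [ 0.425 -0.208  0.036]
pot1 [0.45  0.073 0.025]
pot1 [ 0.441 -0.076  0.019]
pot1 [ 0.359 -0.037  0.021]
tub1 [ 0.428 -0.199  0.054]
tub1 [0.415 0.233 0.012]
7.0083
```

```bash
cat >> h.py <<'E'
PSI=0.0155; EY=np.array([-np.sin(PSI),np.cos(PSI),0]); EX=np.array([np.cos(PSI),np.sin(PSI),0]); O=np.array([0.626,-0.012,0])
def loc(x,y,z): return O+EX*x+EY*y+np.array([0,0,z])
def pick_yaw(p,yaw):
    best=None
    for y in (yaw,yaw+np.pi,yaw-np.pi):
        q=inverse_kinematics(p,down(y))
        if q is not None and (best is None or abs(q[5])<best[0]): best=(abs(q[5]),y)
    return best[1]
def here(): return np.array(telemetry.current_ee_pos())
def cover(ridge,dist,z=0.085):
    """pinch the ridge at `ridge` and slide by dist along chiller y until the stop"""
    yw=pick_yaw([*ridge[:2],z],np.pi/2+PSI); gripper_to(0.06)
    r.move_to([*ridge[:2],z+0.06],down(yw)); hit=r.move_l([*ridge[:2],z],vel=0.1,guard=12)
    gripper_to(0.0,25); p=here(); print("down hit",hit,"z",p[2],"ridge width",telemetry.current_opening())
    s=r.move_l(p+EY*dist,vel=0.08,guard=15); q=here(); print("stopped",s,"travel",(q-p)@EY,"opening",telemetry.current_opening(),telemetry.current_wrist_force())
    gripper_to(0.06); r.move_l(here()+[0,0,0.08],vel=0.2)
    return q
E
python3 - <<'E'
from h import *
print(cover([0.628,-0.157],0.168)); print(telemetry.current_t(),telemetry.current_joints().round(2))
r.move_to([0.55,-0.12,0.38],down(0)); c=vision.get_calibration("wrist"); im=vision.snapshot("wrist"); cv2.imwrite("pics/open.png",im[:,:,::-1])
for t in ["cover_ridge","cover_mid","chiller","well","pot1"]:
    print(t,[(round(d["score"],2),np.round(d["at"],3).tolist()) for d in models.mark_of(t,"wrist")][:4])
E
```

```text
down hit False z 0.08502722341367625 ridge width 0.013777072036929064
stopped True travel 0.1505265568010207 opening 0.013791996596713131 [-0.59602337 -1.49061595  2.74096623]
[ 0.62617263 -0.00702784  0.08499222]
13.5917 [-0.12  0.39  1.5  -0.01  1.25  1.44]
cover_ridge [(0.82, [0.626, -0.006, 0.073]), (0.31, [0.426, -0.221, -0.001])]
cover_mid [(0.63, [0.624, 0.076, 0.058])]
chiller [(0.9, [0.624, -0.012, 0.002]), (0.64, [0.623, 0.076, 0.054])]
well [(0.63, [0.626, -0.105, 0.004])]
pot1 [(0.95, [0.36, -0.041, -0.002]), (0.9, [0.441, -0.078, 0.003]), (0.81, [0.451, 0.071, 0.001])]
```

View pics/open.png

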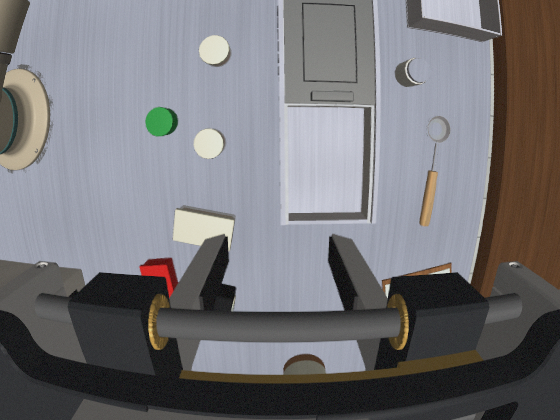

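The cover hit its stop; the picture shows the well open with the ridge at (332,97). Next, the pots.

```bash
cat >> h.py <<'E'
def find(thing,xy,z,save=None):
    """look from above near xy; return refined (x,y,w,h,a) of the white thing nearest xy"""
    for off in (-0.07,-0.1):
        P=[xy[0],xy[1]+off,0.25]; r.move_to(P,down(pick_yaw(P,0))) if False else r.move_to(P,down(0)); r.hold(0.15)
        c=vision.get_calibration("wrist"); im=vision.snapshot("wrist")
        if save: cv2.imwrite(f"pics/{save}.png",im[:,:,::-1])
        best=None
        for d in models.regions_of(thing,"wrist"):
            m=d["pixels"]
            if m.sum()<300: continue
            col=im[m].mean(0)
            if col.max()-col.min()>50: continue
            q=rect(c,m,z); e=np.hypot(q[0]-xy[0],q[1]-xy[1])
            if e<0.08 and (best is None or e<best[0]): best=(e,q)
        if best: print(thing,"seen",np.round(best[1],3),"moved",round(best[0],3)); return best[1]
    return None
def pick(x,y,yaw,z,w,op,f=35):
    gripper_to(op); yaw=pick_yaw([x,y,z],yaw)
    r.move_to([x,y,z+0.09],down(yaw)); hit=r.move_l([x,y,z],vel=0.12,guard=15)
    gripper_to(0.0,f); o=telemetry.current_opening(); print("pick hit",hit,"opening",round(o,4),"want",w)
    r.move_l(here()+[0,0,0.15],vel=0.25); return abs(telemetry.current_opening()-w)<0.006
def put(p,yaw,z,op,drop=0.003,up=0.1):
    yaw=pick_yaw([*p[:2],z],yaw)
    r.move_to([*p[:2],z+up],down(yaw)); o=telemetry.current_opening(); r.move_l([*p[:2],z+0.012],vel=0.15)
    hit=r.move_l([*p[:2],z-drop],vel=0.03,guard=6); print("put hit",hit,"z above expected",round(here()[2]-z,4),"held",round(o,4))
    gripper_to(op); r.move_l(here()+[0,0,up+0.03],vel=0.25)
E
cat > pots.py <<'E'
from h import *
import sys
for i,xy,ly in [(0,(0.441,-0.077),-0.150),(1,(0.450,0.072),-0.094),(2,(0.434,0.358),-0.038)]:
    if len(sys.argv)>1 and str(i) not in sys.argv[1]: continue
    q=find("pot1",xy,0.036,f"pot{i}")
    if q is None: print("not seen",i); break
    if not (0.038<q[3]<0.056): print("odd size"); break
    if not pick(q[0],q[1],0,0.031,0.048,0.07): print("missed",i); break
    put(loc(0,ly,0),PSI,0.037,0.066)
    print(telemetry.current_t())
E
python3 pots.py 0
```

```text
pot1 seen [ 0.44  -0.076  0.047  0.045  1.571] moved 0.002
pick hit False opening 0.0471 want 0.048
put hit True z above expected -0.0001 held 0.0474
22.8083
```

```bash
python3 pots.py 12; python3 - <<'E'
from h import *
r.move_to([0.55,-0.12,0.38],down(0)); im=vision.snapshot("wrist"); cv2.imwrite("pics/potsin.png",im[:,:,::-1])
for t in ["pot1","cover_ridge"]:
    print(t,[(round(d["score"],2),np.round(d["at"],3).tolist()) for d in models.mark_of(t,"wrist")])
E
```

```text
pot1 seen [ 0.45   0.072  0.046  0.045 -0.001] moved 0.0
pick hit False opening 0.0474 want 0.048
put hit True z above expected -0.0001 held 0.0475
30.4917
pot1 seen [0.433 0.361 0.046 0.045 1.569] moved 0.003
pick hit False opening 0.0475 want 0.048
put hit True z above expected -0.0 held 0.0476
39.4833
pot1 [(0.93, [0.623, -0.053, 0.006]), (0.7, [0.624, -0.164, 0.009]), (0.65, [0.626, -0.108, 0.003]), (0.63, [0.36, -0.039, 0.001])]
cover_ridge [(0.64, [0.626, -0.002, 0.073])]
```

View pics/potsin.png

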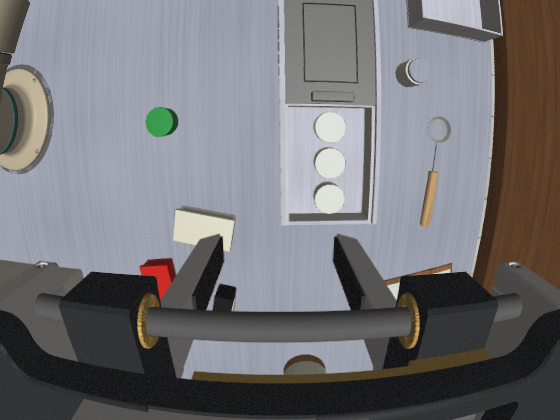

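All three pots are upright in the well at (330,127), (330,163) and (329,198). Closing the cover.

```bash
python3 - <<'E'
from h import *
print(cover([0.6262,-0.006],-0.198)); print(telemetry.current_t())
r.move_to([0.60,-0.17,0.38],down(0)); r.hold(0.2); c=vision.get_calibration("wrist"); im=vision.snapshot("wrist"); cv2.imwrite("pics/shut.png",im[:,:,::-1])
for t in ["cover_ridge","cover_mid","chiller"]:
    print(t,[(round(d["score"],2),np.round(d["at"],3).tolist()) for d in models.mark_of(t,"wrist")][:2])
for d in models.regions_of("cover_mid","wrist")[:2]: print(d["score"],np.round(rect(c,d["pixels"],.056),3))
# black outline: dark thin line, largest rectangle contour near the cover middle
d=models.regions_of("cover_mid","wrist")[0]; m=d["pixels"]; g=cv2.cvtColor(im,cv2.COLOR_RGB2GRAY)
mf=cv2.morphologyEx(m.astype(np.uint8),cv2.MORPH_CLOSE,np.ones((7,7))); er=cv2.erode(mf,np.ones((5,5)))
bh=cv2.morphologyEx(g,cv2.MORPH_BLACKHAT,np.ones((7,7)))
n,l,st,_=cv2.connectedComponentsWithStats(((bh>20)&(er>0)).astype(np.uint8),connectivity=8); print(st[1:])
k=1+np.argmax(st[1:,2]*st[1:,3]); print("outline",np.round(rect(c,l==k,.056),4))
E
```

```text
down hit False z 0.08502279926852274 ridge width 0.013713915804485454
stopped True travel -0.18516349721530515 opening 0.013640167089413995 [0.23787008 0.56072105 3.06226407]
[ 0.62851563 -0.19221879  0.08502917]
47.4833
cover_ridge [(0.97, [0.628, -0.192, 0.074]), (0.22, [0.764, 0.043, 0.001])]
cover_mid [(0.9, [0.628, -0.11, 0.058])]
chiller [(0.95, [0.63, -0.015, 0.001])]
0.96 [ 0.626 -0.107  0.19   0.136 -1.559]
[[269  88  56  85 538]
 [277 182  42  10 169]]
outline [ 0.6263 -0.1064  0.1247  0.0808 -1.5558]
```

View pics/shut.png

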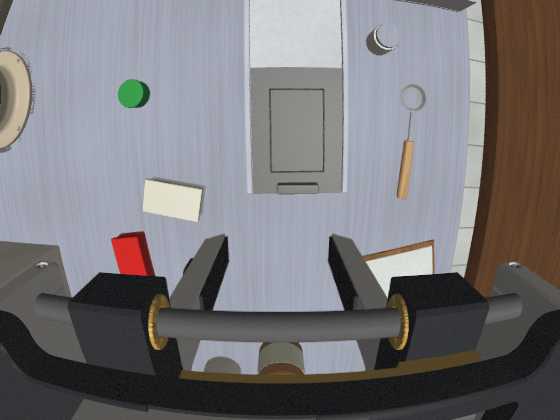

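The cover moved the full 185 mm to its stop and looks shut, with the outline centred at px (297,130) → (0.626,-0.106). That matches the chiller frame. Next, the tubs.

```bash
cat > tubs.py <<'E'
from h import *
import sys
C=np.array([0.627,-0.1063])
for a in sys.argv[1:]:
    i,lev=map(int,a.split(":")); xy=[(0.424,-0.213),(0.420,0.232),(0.562,0.365)][i]
    q=find("tub1",xy,0.040,f"tub{i}")
    if q is None or not(0.09<q[2]<0.112 and 0.048<q[3]<0.066): print("odd",i,q); break
    if not pick(q[0],q[1],q[4]+np.pi/2,0.034,0.056,0.084,40): print("missed",i,telemetry.current_opening()); break
    p=here(); 
    if lev: r.move_l([p[0],p[1],0.30],vel=0.25)
    put(C,PSI,0.034+0.056+0.04*lev,0.076); print(telemetry.current_t())
E
python3 tubs.py 0:0; python3 - <<'E'
from h import *
r.move_to([0.60,-0.17,0.38],down(0)); r.hold(0.2); c=vision.get_calibration("wrist"); im=vision.snapshot("wrist"); cv2.imwrite("pics/t0.png",im[40:240,180:420,::-1].repeat(2,0).repeat(2,1))
for d in models.regions_of("tub1","wrist"): print(d["score"],im[d["pixels"]].mean(0).round(),np.round(rect(c,d["pixels"],.096),3))
E
```

```text
tub1 seen [ 0.424 -0.216  0.1    0.056 -0.187] moved 0.003
pick hit False opening 0.0555 want 0.056
put hit True z above expected 0.0003 held 0.0559
58.6583
0.78 [165.  40.  38.] [ 0.37  -0.3    0.097  0.065 -1.456]
0.68 [219. 222. 213.] [ 0.626 -0.104  0.1    0.056 -1.556]
0.15 [161. 162. 162.] [ 0.624 -0.055  0.273  0.139 -1.555]
```

View pics/t0.png

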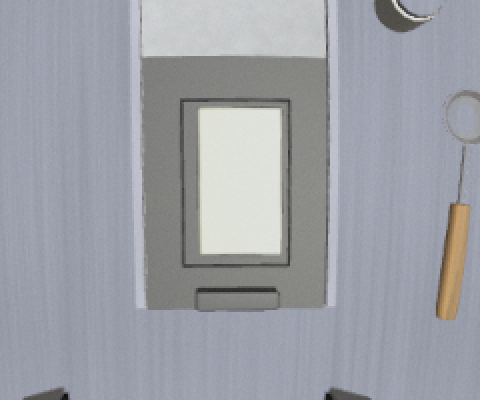

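The first tub lies squarely inside the outline, centred at crop px (240,180). The ridge is at the shut end. Stacking the other two.

```bash
python3 tubs.py 1:1 2:2; python3 - <<'E'
from h import *
r.move_to([0.55,-0.30,0.40],down(0)); r.hold(0.2); im=vision.snapshot("wrist"); c=vision.get_calibration("wrist")
for d in models.regions_of("tub1","wrist"): print(d["score"],im[d["pixels"]].mean(0).round(),np.round(rect(c,d["pixels"],.176),3))
r.move_to([0.3,-0.45,0.40],down(0)); s=vision.snapshot("scene"); t=vision.snapshot("top")
a=cv2.resize(s[150:290,140:380],None,fx=2.3,fy=2.3); b=cv2.resize(t[120:300,90:450],(a.shape[1],276))
cv2.imwrite("pics/fin.png",np.vstack([a,b])[:,:,::-1]); print(telemetry.current_t())
E
```

```text
tub1 seen [0.418 0.232 0.101 0.056 0.196] moved 0.002
pick hit False opening 0.056 want 0.056
put hit True z above expected 0.0003 held 0.0558
69.9333
tub1 seen [ 0.563  0.364  0.1    0.056 -0.123] moved 0.001
pick hit False opening 0.0559 want 0.056
put hit True z above expected 0.0003 held 0.056
80.2083
0.78 [213. 214. 202.] [ 0.625 -0.115  0.092  0.06  -1.556]
0.74 [151. 151. 139.] [ 0.599 -0.127  0.099  0.044 -1.091]
0.65 [135. 135. 124.] [ 0.596 -0.151  0.06   0.028 -0.966]
0.59 [187.  45.  43.] [ 0.394 -0.303  0.074  0.051 -1.469]
82.6583
```

View pics/fin.png

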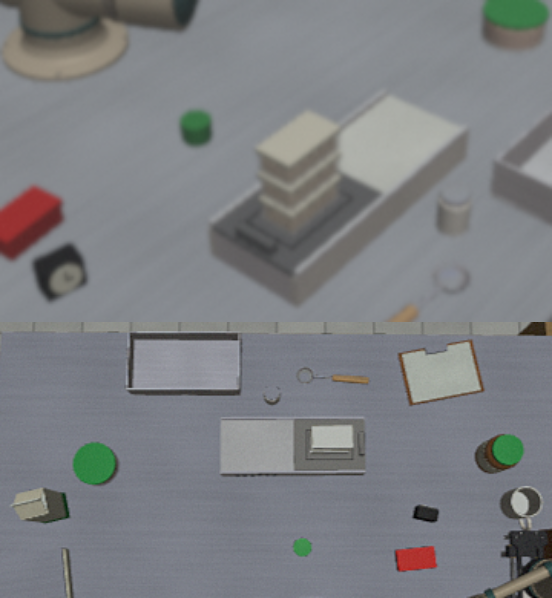

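The scene view shows a straight column of three tubs inside the outline at (300,175). The cover is shut, the clock and salt are still standing, and no white tubs or pots are left on the counter. Handing in.

```bash
python3 -c "
from plant import r
print(r.sign_off())"
```

```text
the job is handed in; nothing more can be done
None
```

The job is handed in at about 83 s: three pots stand in the well, the cover is fully shut, three tubs are stacked squarely inside the outline, and I left everything else alone.

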